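# Turn the stiff leaf of the button sample book

## Robot

A 6-joint arm with a two-finger parallel gripper is mounted at the origin on the work surface. World frame = base frame: x ahead of the robot, y to its left, z up, the work surface at z = 0. Lengths are in mm, angles in rad, forces in N, time in s.
With the tool pointing down it reaches from about 275 to 975 mm from the base axis. Payload 8.4 kg.
Tool frame: the origin (TCP) lies at the very end of the fingers, on their centre line; the grasp point (between the pads) lies 19 mm behind it; z points along the fingers, y is the line along which they close (so a half turn about z gives the same grasp; the last joint's range is limited). The gripper opens to 92 mm and grips with 3 to 60 N. Pads are 20 mm wide; open, the fingers measure 128 mm over their backs; the gripper's body (75 mm by 189 mm) begins 69 mm behind the grasp point.
Start: joints at [-1.243, 0.353, 1.633, -0, 1.155, -0.002], TCP at [202.407, -591.32, 214.583] pointing down, gripper open.
Joint ranges: [-2.63, 2.63], [-0.92, 2.1], [0.06, 2.66], [-1.3, 4.44], [0, 2.69], [-3.02, 3.02]. Speed limits (rad/s): [2.22, 2.22, 2.79, 3.14, 3.14, 3.14].

## Interface

Orientations are given as a rotation vector (axis times angle).
In Python, from station import ctrl, optics, job gives the robot as it stands.
- The arm moves only by the tool apply_moves, never from a script. Its argument "rows" is a list of rows, each a list of 7 numbers: the shift along the world's x, y, z in m, then the turn, a rotation vector about the world's x, y, z in rad, then the closure, from 0 (fully open) to 1 (shut). In form: [[x, y, z, wx, wy, wz, jaw], ...]. A call has 1 to 20 rows; each row shifts and turns the commanded pose from where the row before left it; what a row does not reach is not made up. A row lasts 1/12 s, in which the tool goes at most 41.7 mm and 7.16 degrees, less where a joint would pass 70% of its speed; a pose out of reach is approached as far as the arm can. A call is refused whole if a number of a shift passes 0.0417 or a number of a turn 0.125, either way. A call with a gripper value outside its range is refused whole. The fingers move at their own pace and stop on an object; "squeeze" is the grip in N (left out, the last holds). Time passes only in rows, so rows that do not move let the fingers close. It gives the time, the measured TCP pose, the force, the opening and the grip force at its end, in the units of the state.
- ctrl.state(): the state, without advancing time (a new reading comes with each control period).
- optics.camera(name): name is "side" or "top" or "wrist"; returns (picture, depth): 384x512x3 uint8, red, green, blue; 384x512 float32, mm along the optical axis (not along the pixel's ray), 0 where there is no reading.
- optics.camera_params(name): a dict with "fovy" (degrees; the focal length in pixels is half the picture's height over the tangent of half this angle, whatever the lens; pixels are square), "cx", "cy" (the principal point, pixels), "cam_to_world" (4x4, takes a point from camera to world coordinates); the wrist camera has in their place "tool_from_camera" (4x4, takes a point from camera to tool coordinates, whose origin is the TCP and whose axes are the flange's). Camera axes: x right, y down, z forward; pixel columns grow to the right and rows downward; lengths in mm; the calibration is good to about 2 mm. A picture is of the moment at which its call begins: read the wrist's pose just before it. camera_params takes no time and is no camera call.
- job.hand_in(): hands the job in; it is judged then, once.
The state is a dict: "time_s": time; "joint_pos": joint angles; "joint_vel": joint speeds; "joint_efforts": joint torques, N m; "tcp_pos": TCP position; "eef_rot": TCP orientation; "wrist_force": force on the tool from outside, world axes, zero at the start; "wrist_torque": the same for the moment, N m; "opening": finger opening in mm; "gripper_force": force on a finger pad.
Only numpy, scipy, OpenCV 4.12 (cv2) and the standard library are available. Lean on these libraries where they do the work, as an engineer would, in place of code of your own. Each camera call takes 0.05 s, during which the arm holds its last target. There are 200 camera calls.

## Task

Turn the half-raised leaf of the button sample book over its spine, as you would turn a stiff page, and press it down until it lies flat on the other half of the book, then leave it there. Only push and press it with the outside of the fingers: do not pinch it and do not slam it. Leave everything else on the steel folding table where it stands.

Things in the scene. Friction and masses are not known exactly. Their poses are not given: they have to be found in the camera images.
- book: the fixed oak base of the sample book, 140 (x) x 270 (y) x 18 mm high; origin at the centre of its underside, on the table. Its x axis runs along the spine, its z axis is up; the leaf starts on its -y half and must end on its +y half. A wooden strip 8 mm wide lies 108 to 116 mm from the spine on each half, its top 23 mm above the table. It is yawed by up to 0.5 rad.
- spine (a point): middle of the steel hinge rod, directly above the centre of the base, 26 mm above the table; fixed, with the book's axes
- far_page (a point): point fixed over the +y half of the base, 60 mm from the spine and 26 mm above the table: where the middle of the leaf lies when it has been turned over
- leaf (a joint): angle of the leaf about the spine: 0 = flat on the book's -y half, pi/2 = upright, pi = flat on the +y half (its stop). Starts between 0.75 and 1.15. A stiff friction hinge (0.09 N m): the leaf stays at whatever angle it is left and does not fall shut; a few newtons near its free edge turn it. The finger pads are grippy: while the leaf is still low, move the finger up as well as across, along the arc of the edge, as a purely level push against the edge can jam.
- leaf_edge (a point): middle of the leaf's free edge, in mid-thickness, 118 mm from the spine. The leaf is a rigid board in an aluminium frame, 118 mm from spine to free edge, 120 mm along the spine, about 6 mm thick, about 100 g; lying flat on the +y half its upper face is 29 mm above the table, and upright its edge is 144 mm above the table
- leaf_mid (a point): middle of the leaf, in mid-thickness, 60 mm from the spine. Its z axis is the outward normal of the white front face, which carries nine sample buttons 2.5 mm proud, faces up at the start and faces down when turned; the other face is plain grey
- clip: bystander, loose: grey plastic trouser clip with a steel hook loop, 115 x 98 x 16 mm, origin under its bar
- brush: bystander, loose: orange silicone scrubbing brush lying bristles down, 110 x 50 x 50 mm, origin under its centre
- jar: bystander, loose: clear glass jar with metal twist lid, 68 mm diameter, 85 mm high, origin under its centre
- bowl: bystander, loose: white ceramic bowl with a few buttons, 100 mm diameter, 45 mm high, origin under its centre
- spool: bystander, loose: bare wooden thread spool standing upright, 36 mm diameter, 50 mm high, origin under its centre
- tape: bystander, loose: round white tape-measure case lying flat, 56 mm diameter, 20 mm high, origin under its centre

How it is judged (in metres and radians):
At the end, for the whole second after the job is handed in: The leaf lies on the book's +y half within 0.1 rad (6 degrees, about 12 mm at its free edge) of its flat stop, at rest, and every bystander is within 30 mm of where it began (value of joint leaf above 3.04 rad and velocity of joint leaf below 0.1 rad/s and distance between leaf_mid and far_page below 0.012 m and distance of each of clip, brush, jar, bowl, spool, tape from where it was at the start of the episode below 0.03 m); the robot touches nothing.
It fails at once if the leaf is pinched (both faces pressed at once by the fingers) (contact force between the fingers and leaf_c4 above 1 N and contact force between the fingers and leaf_c5 above 1 N).
It fails at once if the leaf is slammed over (faster than 6 rad/s) (velocity of joint leaf above 6 rad/s).
It fails at once if a bystander is moved by more than 30 mm or lifted (distance of any of clip, brush, jar, bowl, spool, tape from where it was at the start of the episode above 0.03 m or height (world z) of any of clip, brush, jar, bowl, spool, tape above 0.015 m).
It also fails if it takes over 37 s, if anything falls off the work surface, if the arm or the gripper's body presses on something with over 40 N, if the wrist force passes 120 N, or if a joint passes its speed limit or range.

## Working session

There is one attempt and no reset: what is moved stays moved. The work goes in short steps, Python scripts to look and compute and a tool call to move; the robot and the scene stay as the last step left them, time stands still between calls to the robot, and variables do not carry over. Pictures are saved under pics/ and viewed, at most 10 in all, crops included, and the job is handed in when it is done.

Besides the shell and the picture viewer there is one more tool, called after "Request:" as name(argument=value, ...) on one line, values as JSON. apply_moves: Moves the arm, as the interface text tells. Its arguments: {"type":"object","properties":{"rows":{"type":"array"},"squeeze":{"type":"number"}},"required":["rows"]}

```bash
mkdir -p pics; ls; cat > h.py <<'E'
import numpy as np, cv2
from station import ctrl, optics, job
def grab(n):
    s=ctrl.state(); im,d=optics.camera(n); p=optics.camera_params(n)
    f=im.shape[0]/2/np.tan(np.radians(p['fovy'])/2)
    v,u=np.mgrid[:im.shape[0],:im.shape[1]]
    P=np.stack([(u-p['cx'])/f*d,(v-p['cy'])/f*d,d],-1)
    if 'cam_to_world' in p: T=np.array(p['cam_to_world'])
    else:
        T=np.eye(4);T[:3,:3]=cv2.Rodrigues(np.array(s['eef_rot'],float))[0];T[:3,3]=s['tcp_pos'];T=T@np.array(p['tool_from_camera'])
    W=P@T[:3,:3].T+T[:3,3]; W[d==0]=np.nan
    np.savez('last_%s.npz'%n,im=im,W=W,d=d,T=T,f=f,c=[p['cx'],p['cy']])
    return im,W
E
python3 - <<'E'
from h import *
for n in ['top','side']:
    im,W=grab(n); cv2.imwrite(f'pics/{n}1.png',im[...,::-1]); print(n,np.load(f'last_{n}.npz')['T'].round(2),np.isnan(W[...,0]).mean())
print(ctrl.state())
E
```

```text
pics
top [[ 1.0000e-02 -9.9000e-01  1.0000e-01  4.5858e+02]
 [-1.0000e+00 -1.0000e-02 -1.0000e-02  3.6910e+01]
 [ 1.0000e-02 -1.0000e-01 -9.9000e-01  1.2234e+03]
 [ 0.0000e+00  0.0000e+00  0.0000e+00  1.0000e+00]] 0.0042266845703125
side [[-8.2000e-01 -3.7000e-01  4.4000e-01  1.9346e+02]
 [-5.8000e-01  5.2000e-01 -6.3000e-01  5.9658e+02]
 [ 0.0000e+00 -7.7000e-01 -6.4000e-01  6.0266e+02]
 [ 0.0000e+00  0.0000e+00  0.0000e+00  1.0000e+00]] 0.0039520263671875
{'time_s': 0.1, 'joint_pos': array([-1.24336488e+00,  3.53581214e-01,  1.63404245e+00, -1.34783419e-06,
        1.15521955e+00, -2.40775789e-03]), 'joint_vel': array([ 0.00179736, -0.00187066, -0.00141851, -0.0012118 , -0.00149704,
        0.00188635]), 'joint_efforts': array([-1.48138583e-04, -5.94904411e+01, -3.34926724e+01,  6.98010041e-02,
        1.81979919e-02, -3.73254272e-05]), 'tcp_pos': array([ 202.28373754, -590.88951703,  213.94473044]), 'eef_rot': array([-3.09774884e+00, -5.15563033e-01,  3.19616549e-04]), 'wrist_force': array([ 0.56651929,  0.01018416, -0.25206355]), 'wrist_torque': array([ 0.00649729,  0.01369513, -0.01002971]), 'gripper_force': 0.0, 'opening': 91.97114543227188}
```

View pics/top1.png

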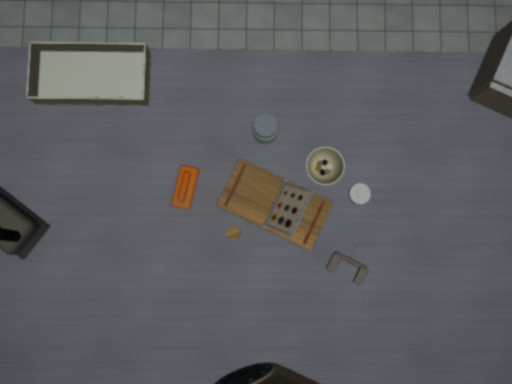

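View pics/side1.png

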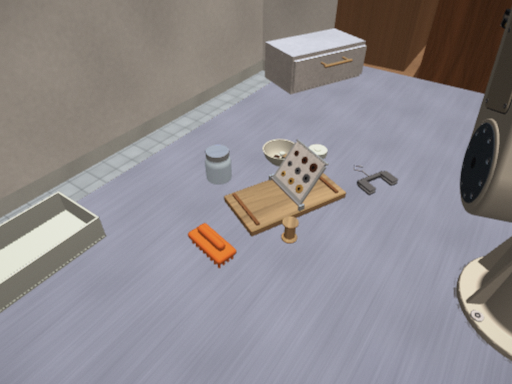

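The top view shows the book at about (275,203), with its leaf on the right (-y) half, rising toward the right. The bowl is at (325,165), jar (265,127), brush (186,187), spool (233,232), tape (360,194) and clip (347,265). The side view agrees. Next I'll measure.

```bash
python3 - <<'E'
from h import *
for n in ['top','side']:
    L=np.load(f'last_{n}.npz'); im,W=L['im'],L['W']
    hsv=cv2.cvtColor(im,cv2.COLOR_RGB2HSV)
    t=W[...,2]; roi=(W[...,0]>300)&(W[...,0]<650)&(abs(W[...,1])<300)
    print(n,'table z',np.nanmedian(t[roi&(t<8)]))
    wood=roi&(hsv[...,0]>5)&(hsv[...,0]<22)&(hsv[...,1]>70)&(t>12)&(t<30)
    k,lab,st,c=cv2.connectedComponentsWithStats(wood.astype(np.uint8))
    # book region: wood comps + anything raised touching
    i=1+st[1:,4].argmax(); print(st[1:,4])
    m=wood if n=='top' else lab==i
    m=cv2.morphologyEx((roi&(t>12)).astype(np.uint8),cv2.MORPH_OPEN,np.ones((3,3)))
    k,lab,st,c=cv2.connectedComponentsWithStats(m)
    for j in range(1,k):
        if st[j,4]<40: continue
        P=W[lab==j]; q=P[~np.isnan(P[:,0])]
        print(j,st[j],'ctr',np.median(q,0).round(),'lo',q.min(0).round(),'hi',q.max(0).round(), 'rect',cv2.minAreaRect(q[:,:2].astype(np.float32)))
    bm=lab==lab[203,275] if n=='top' else lab==lab[200,250]
    q=W[bm&wood]; print('wood z',np.median(q[:,2])); 
    print('woodrect',cv2.minAreaRect(q[(q[:,2]<27)][:,:2].astype(np.float32)))
    l=W[bm&(t>34)]; 
    for it in range(3):
        c0=l.mean(0); u,s,vt=np.linalg.svd(l-c0,full_matrices=False); nn=vt[2]*np.sign(vt[2][2]); r=abs((l-c0)@nn); l=l[r<4]
    print('leaf n',nn,'ctr',c0,'N',len(l),'tilt',np.arccos(nn[2]),'yaw dir',np.arctan2(nn[1],nn[0]),'zmax',l[:,2].max())
    a=np.array([nn[0],nn[1]])/np.hypot(nn[0],nn[1])
    s=l[:,:2]@a; e=l[:,:2]@np.array([a[1],-a[0]]); print('along normal',s.min(),s.max(),'along spine',e.min(),e.max())
E
```

```text
top table z 0.568709596640474
[2659    7   11   28   14    3    4    8    4   45   26    1    9    6
    1    5   14    1    1    1    5    1   64   11    2    1    3    4
 1250    7    2    1    1    4   10    5    4]
1 [306 156  38  29 651] ctr [ 614. -141.   25.] lo [ 577. -181.   12.] hi [650. -85.  51.] rect ((613.3616943359375, -132.87823486328125), (95.17703247070312, 72.60433197021484), 89.7778549194336)
2 [ 216  159  116   91 5591] ctr [526.  -5.  20.] lo [ 413. -153.   12.] hi [644. 144. 127.] rect ((528.2141723632812, -4.69854736328125), (270.18408203125, 139.93020629882812), 64.96179962158203)
3 [171 165  27  45 819] ctr [567. 223.  32.] lo [512. 193.  22.] hi [626. 259.  56.] rect ((568.5634765625, 225.7074737548828), (50.454734802246094, 109.76721954345703), 77.87609100341797)
4 [349 183  21  22 359] ctr [ 555. -225.   19.] lo [ 529. -252.   12.] hi [ 584. -199.   26.] rect ((556.0060424804688, -225.68795776367188), (53.9477653503418, 52.90018844604492), 21.959056854248047)
5 [225 226  14  14 155] ctr [452. 100.  51.] lo [437.  85.  45.] hi [470. 117.  56.] rect ((453.3
[... 1566 characters left out ...]
((378.8384094238281, -158.08526611328125), (24.418733596801758, 44.6947021484375), 62.51530838012695)
4 [ 189  224   48   41 1012] ctr [557. 234.  31.] lo [511. 194.  17.] hi [625. 260.  52.] rect ((567.914794921875, 225.96701049804688), (49.71388626098633, 109.42811584472656), 77.58660888671875)
wood z 17.637002915623782
woodrect ((532.0307006835938, 2.1971893310546875), (282.2115173339844, 213.6505126953125), 82.42207336425781)
leaf n [0.52672207 0.49282117 0.6925974 ] ctr [509.39729137 -33.37518618  79.43312206] N 443 tilt 0.8057125975900588 yaw dir 0.7521593453955551 zmax 123.64034892993169
along normal 302.49360569269083 396.7992756222352 along spine 227.07879770091074 487.7494961331839
```

The book's outline fits (270 x 140 mm, centre (528,-5), y axis at 65°). The leaf is at about 0.94 rad. My plan is to shut the gripper with the closing line along the spine, approach from the -y side, and follow the edge's arc with the tool vertical.

Request:
apply_moves(rows=[[0.0173,0.0301,0,0,0,0.1,1],[0.0173,0.0301,0,0,0,0.1,1],[0.0173,0.0301,0,0,0,0.1,1],[0.0173,0.0301,0,0,0,0.1,1],[0.0173,0.0301,0,0,0,0.1,1],[0.0173,0.0301,0,0,0,0.1,1],[0.0173,0.0301,0,0,0,0.1,1],[0.0173,0.0301,0,0,0,0.1,1],[0.0173,0.0301,0,0,0,0,1],[0.0173,0.0301,0,0,0,0,1],[0.0173,0.0301,0,0,0,0,1],[0.0173,0.0301,0,0,0,0,1],[0.0173,0.0301,0,0,0,0,1],[0.0173,0.0301,0,0,0,0,1],[0.0173,0.0301,0,0,0,0,1],[0.0173,0.0301,0,0,0,0,1],[0,0,0,0,0,0,1],[0,0,0,0,0,0,1]], squeeze=10)

```text
time_s: 1.6
tcp_pos: [479.5, -108.3, 214.3]
eef_rot: [-2.65, -1.686, 0.001]
wrist_force: [0.8, -0.5, 0.1]
opening: 0.5
gripper_force: 0.0
```

```bash
python3 - <<'E'
from h import *
s=ctrl.state(); print(s['tcp_pos'],s['eef_rot'],s['joint_pos'],s['opening'],s['wrist_force'])
R=cv2.Rodrigues(s['eef_rot'])[0]; print('close line deg',np.degrees(np.arctan2(R[1,1],R[0,1])))
im,W=grab('side'); cv2.imwrite('pics/side2.png',im[...,::-1])
C=np.array([528.3,-5.]); a=np.array([.423,.906]); w=10; p0=None
for th in np.arange(.94,3.25,.1):
    if th<np.pi/2: y=-118*np.cos(th)-3*np.sin(th)-w; z=26+118*np.sin(th)-18
    else: y=-100*np.cos(th)-3*np.sin(th)-w; z=26+100*np.sin(th)-3*np.cos(th)
    p=np.r_[C+a*y,z]; print(round(th,2),p.round(1), (p-p0).round(1) if p0 is not None else ''); p0=p
E
```

```text
[ 479.54831427 -108.3033835   214.27557065] [-2.65034555e+00 -1.68606692e+00  7.86908498e-04] [-2.25109009e-01  1.44878064e-01  1.91158798e+00 -9.31883983e-05
  1.08575619e+00  2.12549856e-01] 0.46193601812772606 [ 0.75923009 -0.50538194  0.08238779]
close line deg -25.073518593531773
0.94 [493.6 -79.3 103.3] 
1.04 [497.7 -70.5 109.8] [4.1 8.8 6.5]
1.14 [502.1 -61.2 115.2] [4.4 9.3 5.5]
1.24 [506.7 -51.4 119.6] [4.6 9.8 4.4]
1.34 [511.4 -41.2 122.9] [ 4.8 10.2  3.3]
1.44 [516.3 -30.7 125. ] [ 4.9 10.5  2.1]
1.54 [521.3 -20.1 125.9] [ 5.  10.6  1. ]
1.64 [525.7 -10.5 126. ] [4.5 9.6 0. ]
1.74 [529.9  -1.5 125.1] [ 4.2  9.  -0.9]
1.84 [534.1   7.4 123.2] [ 4.2  8.9 -1.9]
1.94 [538.2  16.1 120.3] [ 4.1  8.7 -2.9]
2.04 [542.1  24.5 116.5] [ 3.9  8.4 -3.8]
2.14 [545.8  32.5 111.8] [ 3.7  8.  -4.7]
2.24 [549.3  40.  106.3] [ 3.5  7.5 -5.6]
2.34 [552.6  47.   99.9] [ 3.3  7.  -6.4]
2.44 [555.6  53.4  92.8] [ 3.   6.4 -7.1]
2.54 [558.2  59.1  85.1] [ 2.7  5.7 -7.8]
2.64 [560.5  64.1  76.7] [ 2.3  5.  -8.4]
2.74 [562.5  68.3  67.8] [ 2.   4.2 -8.9]
2.84 [564.1  71.6  58.6] [ 1.6  3.4 -9.3]
2.94 [565.3  74.2  49. ] [ 1.2  2.5 -9.6]
3.04 [566.   75.8  39.1] [ 0.8  1.6 -9.8]
3.14 [566.4  76.5  29.2] [  0.3   0.7 -10. ]
3.24 [566.3  76.4  19.2] [ -0.1  -0.2 -10. ]
```

View pics/side2.png

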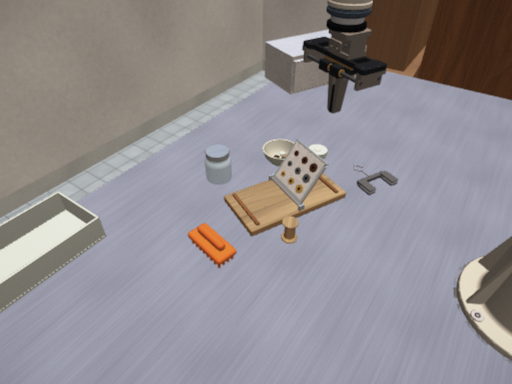

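The shut gripper's tip is at about (335,110), behind and above the raised leaf at (300,172), and nothing has moved. I'll go down and then run the first part of the arc.

Request:
apply_moves(rows=[[0,0,-0.028,0,0,0,1],[0,0,-0.028,0,0,0,1],[0,0,-0.028,0,0,0,1],[0,0,-0.027,0,0,0,1],[0,0,0,0,0,0,1],[0.0035,0.007,0,0,0,0,1],[0.0035,0.007,0,0,0,0,1],[0.0035,0.007,0,0,0,0,1],[0.0035,0.008,0,0,0,0,1],[0.002,0.0044,0.0033,0,0,0,1],[0.002,0.0044,0.0033,0,0,0,1],[0.0022,0.0046,0.0028,0,0,0,1],[0.0022,0.0046,0.0028,0,0,0,1],[0.0023,0.0049,0.0022,0,0,0,1],[0.0023,0.0049,0.0022,0,0,0,1]])

```text
time_s: 2.9
tcp_pos: [506.5, -52.5, 120.7]
eef_rot: [2.653, 1.682, 0.0]
wrist_force: [-0.3, -2.0, 1.0]
opening: 0.6
gripper_force: 0.8
```

```bash
python3 - <<'E'
from h import *
s=ctrl.state(); print(s['wrist_force'],s['tcp_pos'])
im,W=grab('side'); cv2.imwrite('pics/side3.png',cv2.resize(im[60:260,180:440,::-1],None,fx=2.5,fy=2.5))
E
```

```text
[-0.25440599 -1.98867121  0.97429505] [506.50573851 -52.53152691 120.65852272]
```

View pics/side3.png

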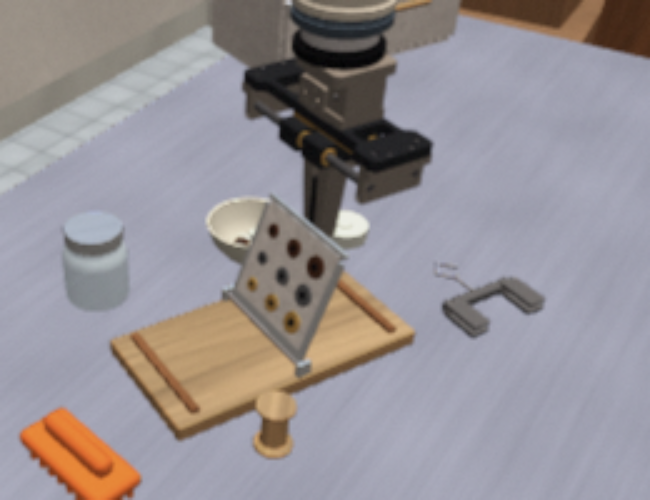

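The finger at crop (322,210) is behind the leaf's top edge and the leaf has risen, with about 2 N of contact force. I'll continue along the arc.

Request:
apply_moves(rows=[[0.0024,0.0056,0.0012,0,0,0,1],[0.0024,0.0051,0.0012,0,0,0,1],[0.0025,0.0053,0.001,0,0,0,1],[0.0025,0.0053,0.001,0,0,0,1],[0.0025,0.0053,0.0005,0,0,0,1],[0.0025,0.0053,0.0005,0,0,0,1],[0.0023,0.0048,0,0,0,0,1],[0.0023,0.0048,0,0,0,0,1],[0.0021,0.0045,-0.0005,0,0,0,1],[0.0021,0.0045,-0.0005,0,0,0,1],[0.0021,0.0045,-0.001,0,0,0,1],[0.0021,0.0045,-0.001,0,0,0,1],[0.0021,0.0043,-0.0014,0,0,0,1],[0.0021,0.0043,-0.0014,0,0,0,1],[0.002,0.0042,-0.0019,0,0,0,1],[0.002,0.0042,-0.0019,0,0,0,1]])

```text
time_s: 4.28
tcp_pos: [542.4, 24.0, 115.8]
eef_rot: [-2.653, -1.682, 0.0]
wrist_force: [-1.1, -0.8, 0.7]
opening: 0.7
gripper_force: 0.4
```

```bash
python3 - <<'E'
from h import *
s=ctrl.state(); print(s['wrist_force'],s['tcp_pos'])
im,W=grab('side'); cv2.imwrite('pics/side4.png',cv2.resize(im[60:260,180:440,::-1],None,fx=2.5,fy=2.5))
E
```

```text
[-1.09249778 -0.8077464   0.71694092] [542.38706733  24.03676076 115.76180312]
```

View pics/side4.png

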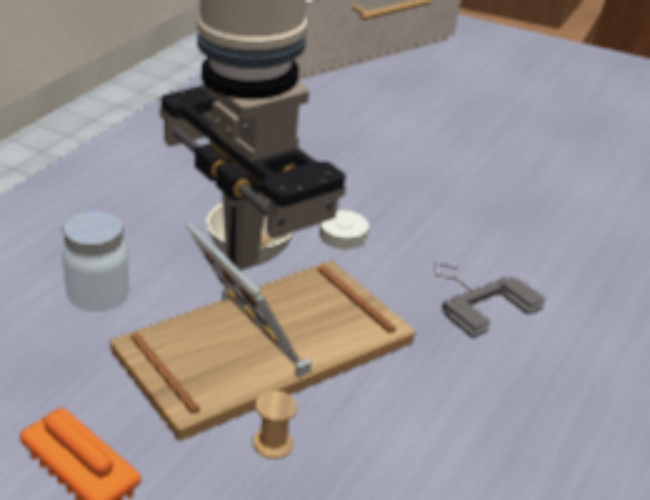

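The leaf is past upright. Its edge runs from crop (190,228) to (265,300), leaning toward +y, and the fingertip at (240,260) is on the grey face. I'll follow the arc down.

Request:
apply_moves(rows=[[0.0019,0.004,-0.0023,0,0,0,1],[0.0019,0.004,-0.0023,0,0,0,1],[0.0018,0.0038,-0.0028,0,0,0,1],[0.0018,0.0038,-0.0028,0,0,0,1],[0.0017,0.0035,-0.0032,0,0,0,1],[0.0017,0.0035,-0.0032,0,0,0,1],[0.0015,0.0032,-0.0036,0,0,0,1],[0.0015,0.0032,-0.0036,0,0,0,1],[0.0014,0.0029,-0.0039,0,0,0,1],[0.0014,0.0029,-0.0039,0,0,0,1],[0.0012,0.0025,-0.0042,0,0,0,1],[0.0012,0.0025,-0.0042,0,0,0,1],[0.001,0.0021,-0.0045,0,0,0,1],[0.001,0.0021,-0.0045,0,0,0,1],[0.0008,0.0017,-0.0047,0,0,0,1],[0.0008,0.0017,-0.0047,0,0,0,1],[0.0006,0.0013,-0.0048,0,0,0,1],[0.0006,0.0013,-0.0048,0,0,0,1]])

```text
time_s: 5.83
tcp_pos: [566.1, 73.7, 47.5]
eef_rot: [2.653, 1.682, -0.0]
wrist_force: [0.1, -0.1, -0.2]
opening: 0.5
gripper_force: 0.3
```

Request:
apply_moves(rows=[[0.0004,0.0008,-0.0045,0,0,0,1],[0.0004,0.0008,-0.0045,0,0,0,1],[0,0,-0.003,0,0,0,1],[0,0,-0.003,0,0,0,1],[0,0,-0.002,0,0,0,1],[0,0,-0.002,0,0,0,1],[0,0,0,0,0,0,1]])

```text
time_s: 6.42
tcp_pos: [566.9, 75.2, 29.5]
eef_rot: [-2.654, -1.682, -0.0]
wrist_force: [-2.0, 0.5, 4.6]
opening: 0.8
gripper_force: 2.1
```

```bash
python3 - <<'E'
from h import *
s=ctrl.state(); print(s['wrist_force'],s['tcp_pos'])
im,W=grab('side'); cv2.imwrite('pics/side5.png',cv2.resize(im[60:260,180:440,::-1],None,fx=2.5,fy=2.5))
E
```

```text
[-1.95328783  0.47850743  4.60128897] [566.90878148  75.16328619  29.46111424]
```

View pics/side5.png

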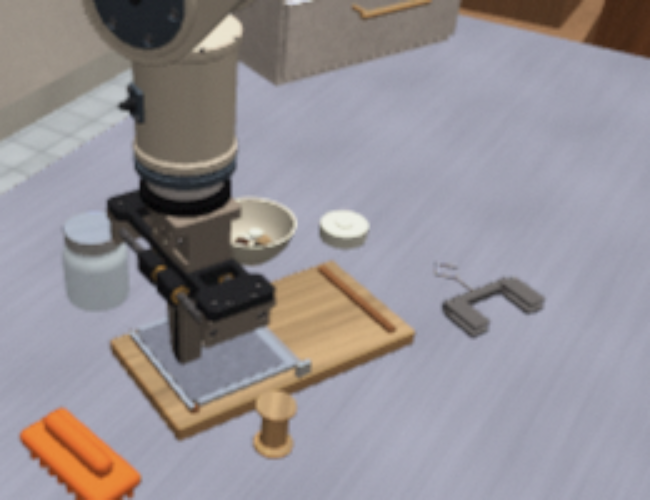

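The leaf is lying on the +y half with its grey face up, and the fingertip at crop (187,355) is pressing with 4.6 N at z = 29.5, as expected. I'll press a little harder, then lift straight off.

Request:
apply_moves(rows=[[0,0,-0.002,0,0,0,1],[0,0,-0.002,0,0,0,1],[0,0,0,0,0,0,1],[0,0,0,0,0,0,1],[0,0,0.003,0,0,0,1],[0,0,0.005,0,0,0,1],[0,0,0.01,0,0,0,1],[0,0,0.025,0,0,0,1],[0,0,0.035,0,0,0,1],[0,0,0.035,0,0,0,1],[0,0,0.035,0,0,0,1],[-0.03,-0.02,0.03,0,0,0,1],[-0.03,-0.03,0.02,0,0,0,1],[-0.03,-0.03,0,0,0,0,1],[-0.03,-0.03,0,0,0,0,1],[-0.03,-0.03,0,0,0,0,1],[0,0,0,0,0,0,1],[0,0,0,0,0,0,1]])

```text
time_s: 7.97
tcp_pos: [424.1, -58.8, 218.0]
eef_rot: [2.656, 1.677, 0.001]
wrist_force: [0.5, -0.1, 0.9]
opening: 0.7
gripper_force: 0.0
```

```bash
python3 - <<'E'
from h import *
W0=np.load('last_side.npz')
im,W=grab('side'); cv2.imwrite('pics/side6.png',cv2.resize(im[60:260,180:440,::-1],None,fx=2.5,fy=2.5))
C=np.array([528.3,-5.]); a=np.array([.423,.906]); b=np.array([.906,-.423])
for n in ['side','top']:
    if n=='top': im,W=grab('top')
    Y=(W[...,:2]-C)@a; X=(W[...,:2]-C)@b; g=(abs(X)<50)&(W[...,2]<60)
    for lo in range(10,135,15):
        m=g&(Y>lo)&(Y<lo+15); print(n,lo,m.sum(),np.median(W[...,2][m]).round(1) if m.any() else '')
s=ctrl.state(); print(s['wrist_force'],s['tcp_pos'],s['time_s'])
E
```

```text
side 10 165 28.6
side 25 164 28.8
side 40 178 28.7
side 55 175 28.6
side 70 182 28.7
side 85 182 28.7
side 100 194 28.5
side 115 252 18.1
side 130 295 2.0
top 10 225 29.5
top 25 229 29.9
top 40 227 29.4
top 55 226 29.6
top 70 227 29.7
top 85 224 29.4
top 100 224 29.5
top 115 212 19.6
top 130 192 3.2
[ 0.43376701 -0.13802949  0.07162547] [425.92502323 -57.56111307 217.9277366 ] 8.0667
```

View pics/side6.png

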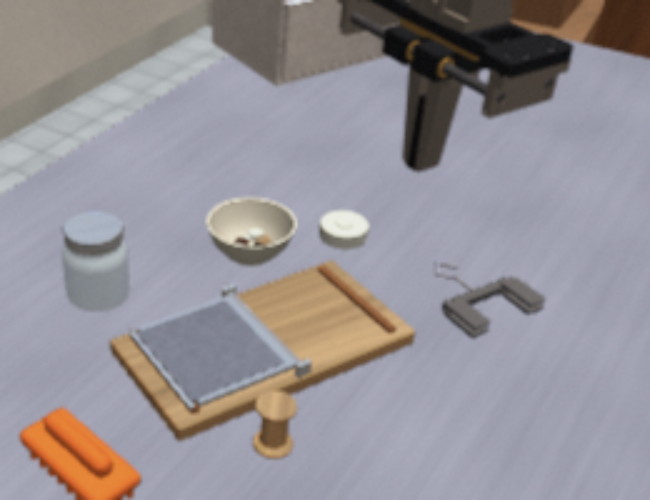

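The leaf lies flat at 29 mm across its whole width (crop 135–305, 300–405). All the bystanders are where they started and the gripper is clear.

```bash
python3 -c "
from station import job
print(job.hand_in())"
```

```text
the job is handed in; nothing more can be done
None
```

The leaf is turned over and lies flat on the book's +y half at about 29 mm across its whole width; the bystanders look unmoved, the gripper is clear, and the job was handed in at about 8 s.

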